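# Lock the vacuum cleaner's lid

### The job

Shut the lid of the vacuum cleaner's dust compartment, then swing its locking handle over the steel cam on the lid until it drops into the low notch against the end stop. Let the handle rise and fall freely and do not force it against the cam, press the lid gently, and leave the other things on the bench alone.

Things in the scene. Friction and masses are not known exactly. Their poses are not given: they have to be found in the camera images.
- cleaner: Black vacuum cleaner, fixed on the bench: open dust tub 260 x 320 mm, 150 high, motor housing behind it. Origin on the bench under the tub's centre; x points from the latch side (front) to the motor, y along the front, z up. The shut lid's top is at z 166 mm; on it the cam's crest stands 13 mm and its end stop 30 mm high.
- lid (a joint): Lid hinge, rad, along the cleaner's y at its x 122, z 155 mm. 0 = fully shut on the rim, grows as the free (front) edge rises; it starts ajar at 0.3 to 0.6. The hinge is stiff: the lid stays where it is left, and some 2 to 8 N down on lid_spot closes it; over 35 N is rough.
- lid_spot (a point): Clear spot to press, on the lid's top face, 27 mm in from its free front edge and 80 mm to the -y side of its middle; with the lid shut it is at x -100, y -80, z 166 mm of the cleaner.
- cover: The lid's shell: 249 x 300 x 13 mm, black plastic, carrying the steel cam strip (22 mm wide, bent round the handle's post at 75 mm radius). Origin on the hinge line; x and y as the cleaner's while shut, turning with the lid.
- handle: Steel locking handle: lever 14 wide, 10 thick, from the post to the knob 120 mm out. Origin on the post's axis at z 179 mm of the cleaner (lift 0), lever along its -y, lever's top 11 mm above the origin. A roller under the lever, 75 mm out, rides on the cam; more than 50 N between them (about 20 to 25 N on the knob) is forcing it. Moving it over the cam takes 4 to 10 N.
- handle_turn (a joint): Turn of the handle about its upright post, rad. 0 = lever along the cleaner's -y (beside the front wall, clear of the lid); grows counterclockwise seen from above; 1.57 = lever along the cleaner's +x, over the lid. Starts at -0.3 to -0.05, clear of the closing lid. Slight friction: it stays where it is left.
- handle_lift (a joint): Rise of the handle on its post, m. 0 = down; a spring presses it down with 8 N, 11 N at 10 mm. Over the cam: the 40 mm ramp lifts it 10 mm, then a 3 mm crest, then it falls to about 2.5 mm in the notch, against the end stop. The cam strip is set by slotted holes: notch anywhere from turn 1.31 to 1.83, ramp's foot 0.68 before it.
- knob (a point): Middle of the black upright knob at the lever's end: 22 mm diameter, 40 mm tall (20 above and 20 below this point), 120 mm from the post's axis, at z 210 mm of the cleaner with lift 0. Pushed from one side or loosely caged it can slide up and down; pinched hard it cannot.
- pivot (a point): Point on the axis of the handle's post: x -150, y 50, z 190 mm of the cleaner.
- floor_brush: Black floor brush, 60 x 240 x 26 mm with a neck, lying beside the cleaner; to be left alone.
- crevice_nozzle: Black crevice nozzle, 175 mm long, lying beside the cleaner; to be left alone.
- screwdriver: Screwdriver lying in front of the cleaner; to be left alone.
- screw_jar: Small glass jar, 52 mm across, 65 tall, in front of the cleaner; to be left alone.
- tape_roll: Roll of tape, 90 mm across, 24 high, in front of the cleaner; to be left alone.
- cleaner_spray: White bottle, 72 mm across, 200 tall, on the left of the bench; to be left alone.
- laptop: Closed black laptop, 230 x 330 x 19 mm, on the right of the bench; to be left alone.

How it is judged:
By the outcome, as a careful person would: the job done as asked, in the order asked, and still so for the second after the job is handed in, with the robot touching nothing.
It also fails if it takes over 59 s, if anything falls off the work surface, if the arm or the gripper's body presses on something with over 40 N, if the wrist force passes 120 N, or if a joint passes its speed limit or range.

### The arm

A 6-joint arm with a two-finger parallel gripper is mounted at the origin on the work surface. World frame = base frame: x ahead of the robot, y to its left, z up, the work surface at z = 0. Lengths are in m, angles in rad, forces in N, time in s.
With the tool pointing down it reaches from about 0.375 to 0.925 m from the base axis. Payload 5.7 kg.
Tool frame: the origin (TCP) lies between the finger pads; the fingertips stand 8 mm ahead of it and the grasp point (between the pads) lies 11 mm behind it (manip.tip_reach is the distance from the TCP to the fingertips, in m); z points along the fingers, y is the line along which they close (so a half turn about z gives the same grasp; the last joint's range is limited). The gripper opens to 88 mm and grips with 3 to 60 N. Pads are 20 mm wide; open, the fingers measure 115 mm over their backs; the gripper's body (75 mm by 178 mm) begins 61 mm behind the grasp point.
Start: joints at [-1.263, 0.359, 1.51, -0, 1.272, -0.115], TCP at [0.246, -0.547, 0.231] pointing down, gripper open.
Joint ranges: [-2.97, 2.97], [-1.01, 2.36], [0.21, 2.38], [-0.96, 4.11], [0.2, 2.71], [-2.98, 2.98]. Speed limits (rad/s): [2.39, 2.39, 3.14, 3.14, 3.14, 3.14].

### API

Orientations are given as a unit quaternion [x, y, z, w].
In Python, from bench import manip gives the robot as it stands.
- The arm moves only by the tool play_rows, never from a script. Its arguments are lists of equal length, an entry for each row: "offset": the shift along the tool's x, y, z in cm, a list of three; "twist": the turn about the tool's z in degrees. A call has 1 to 5 rows; each row is the pose to reach, as a shift and turn from the pose commanded when the call began, along the tool's axes at that moment; what a row does not reach only later rows make up. A row lasts 1/10 s, in which the tool goes at most 50 mm and 8.59 degrees, less where a joint would pass 70% of its speed; a pose out of reach is approached as far as the arm can. A call with a gripper value outside its range is refused whole. "fingers" is the opening, from 0 (shut) to 1 (fully open), set as the call begins (left out, the last holds). The fingers move at their own pace and stop on an object; "squeeze" is the grip in N (left out, the last holds). Time passes only in rows, so rows that repeat a pose let the fingers close. It gives the time, the measured TCP pose, the force, the opening and the grip force at its end, in the units of the state.
- manip.get_state(): the state, without advancing time (a new reading comes with each control period).
- manip.get_image(name): name is "scene" or "top"; returns the picture (480x640x3 uint8, red, green, blue); there is no depth.
- manip.camera_model(name): a dict with "camera_matrix" (3x3 intrinsics, pixels), "T" (4x4, takes a point from camera to world coordinates). Camera axes: x right, y up, looking along -z (the intrinsics and any distortion apply to the point x, -y, -z); pixel columns grow to the right and rows downward; lengths in m; the calibration is good to about 2 mm. A picture is of the moment at which its call begins. camera_model takes no time and is no camera call.
- manip.close_job(): hands the job in; it is judged then, once.
Trained networks look in the newest picture that a camera, given by its name, has taken for a name from the list of things; names that differ only in an ending like _2 or _b are one class to them, and where a whole thing is asked for, a point or a joint stands for the part that bears it (a point fixed in the world has none). Each returns a list of dicts, best first, with "confidence" (0 to 1); they miss things now and then, are a little off and sometimes report something else, mostly with a low value. They report only what shows in the picture. A call takes as long as a camera call.
- manip.outline_of(query, camera): "pixels" (480x640 bool, what is visible of it) and "location" ([column, row] in pixels, amid what is visible of it).
The state is a dict: "time": time; "joint_positions": joint angles; "qvel": joint speeds; "joint_efforts": joint torques, N m; "position": TCP position; "tcp_rot": TCP orientation; "wrist_force": force on the tool from outside, world axes, zero at the start; "wrist_torque": the same for the moment, N m; "grip_width": finger opening in m; "finger_force": force on a finger pad.
Only numpy, scipy, OpenCV 4.12 (cv2) and the standard library are available. Lean on these libraries where they do the work, as an engineer would, in place of code of your own. Each camera call takes 0.05 s, during which the arm holds its last target. There are 200 camera calls.

## Working session

There is one attempt and no reset: what is moved stays moved. The work goes in short steps, Python scripts to look and compute and a tool call to move; the robot and the scene stay as the last step left them, time stands still between calls to the robot, and variables do not carry over. Pictures are saved under pics/ and viewed, at most 10 in all, crops included, and the job is handed in when it is done.

Besides the shell and the picture viewer there is one more tool, called as name(argument=value, ...), one argument or row to a line, values as JSON. play_rows: Moves the arm, as the interface text tells. Its arguments: {"type":"object","properties":{"offset":{"type":"array","items":{"type":"array","items":{"type":"number"}}},"twist":{"type":"array","items":{"type":"number"}},"fingers":{"type":"number"},"squeeze":{"type":"number"}},"required":["offset","twist"]}

```bash
mkdir -p pics; cat > h.py <<'E'
import numpy as np, cv2
from bench import manip
from scipy.spatial.transform import Rotation as R
def proj(n,P):
    c=manip.camera_model(n);K=np.array(c["camera_matrix"]);T=np.array(c["T"])
    p=(np.atleast_2d(P)-T[:3,3])@T[:3,:3]; p=p*[1,-1,-1]; q=p@K.T; return q[:,:2]/q[:,2:]
def ray(n,uv,z):
    c=manip.camera_model(n);K=np.array(c["camera_matrix"]);T=np.array(c["T"])
    d=np.linalg.inv(K)@[uv[0],uv[1],1]; d=T[:3,:3]@(d*[1,-1,-1]); return T[:3,3]+d*(z-T[2,3])/d[2]
def snap(n,f,draw=None):
    im=np.array(manip.get_image(n)); cv2.imwrite("pics/"+f,im[:,:,::-1]); return im
def to_tool(P,s=None):
    s=s or manip.get_state(); return R.from_quat(s["tcp_rot"]).inv().apply(np.array(P)-s["position"])*100
E
python3 - <<'E'
from h import *
for n in("scene","top"):
    snap(n,n+"0.png"); c=manip.camera_model(n); print(n,c)
    for q in("cleaner","cover","handle","knob","pivot","lid_spot","floor_brush","screw_jar"):
        try:
            for r in manip.outline_of(q,n)[:2]:
                m=np.array(r["pixels"]); ys,xs=np.where(m); print(q,round(r["confidence"],2),np.round(r["location"],1),m.sum(),xs.min(),xs.max(),ys.min(),ys.max())
                np.save(f"{q}_{n}.npy",m) if r["confidence"]>.5 else 0
        except Exception as e: print(q,e)
print(manip.get_state())
E
```

```text
scene {'camera_matrix': array([[572.81782812,   0.        , 315.30123466],
       [  0.        , 572.81782812, 235.70880059],
       [  0.        ,   0.        ,   1.        ]]), 'T': array([[-0.91511337,  0.31470366, -0.25204985,  0.20769318],
       [-0.40317117, -0.7071966 ,  0.58079771,  0.91967401],
       [ 0.00453036,  0.63311498,  0.77404451,  1.39350161],
       [ 0.        ,  0.        ,  0.        ,  1.        ]])}
cleaner 0.81 [286.4 234.3] 15179 207 364 172 308
cover 0.81 [293.4 212.5] 6291 234 348 172 251
handle 0.58 [355.9 217.5] 277 335 365 200 246
knob 0.63 [357.6 218.6] 282 336 365 200 246
pivot 0.95 [287.9 236.6] 15104 207 363 172 307
pivot 0.46 [350.8 228. ] 458 335 365 200 247
lid_spot 0.64 [290.9 209.8] 6366 233 348 172 251
floor_brush 0.76 [236.  319.5] 2043 203 282 291 348
screw_jar 0.66 [344.5 310.4] 404 337 355 297 322
top {'camera_matrix': array([[621.83457555,   0.        , 311.66922731],
       [  0.        , 621.83457555, 235.21236376],
       [  0.        ,   0.        ,   1.        ]]), 'T': array([[ 2.54796950e-02,  9.83390382e-01, -1.79705709e-01,
  
[... 751 characters left out ...]
.26311425e+00,  3.58762151e-01,  1.51040102e+00, -2.94514281e-06,
        1.27249283e+00, -1.15103321e-01]), 'qvel': array([-4.76445146e-04,  2.25870467e-03, -8.70203778e-04,  4.44560979e-04,
        2.13289012e-04, -6.43973205e-05]), 'joint_efforts': array([ 5.76331204e-04, -5.15325665e+01, -2.71132010e+01,  6.75567216e-02,
        2.45590601e-02, -3.84725945e-05]), 'position': array([ 0.24616317, -0.54714785,  0.23064495]), 'tcp_rot': array([ 9.77739553e-01,  2.09822224e-01, -4.44588042e-06, -3.13890341e-05]), 'wrist_force': array([-0.53286091, -0.07350213,  0.73453066]), 'wrist_torque': array([-0.01815765,  0.0241876 ,  0.0517233 ]), 'finger_force': 0.0, 'grip_width': 0.08768206419889168}
```

View pics/scene0.png

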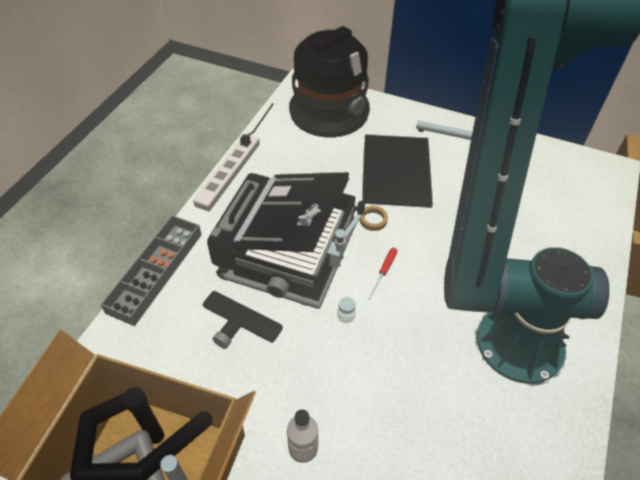

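View pics/top0.png

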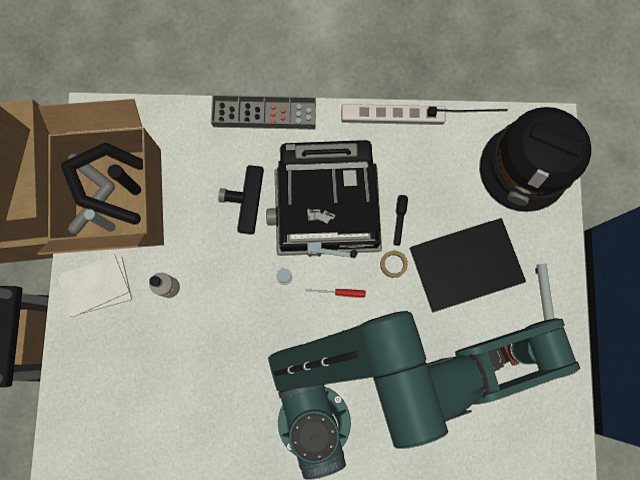

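The scene view shows the ajar lid at (300,212), with the handle and knob around (350,230) and the jar at (346,308). The top view shows the tub at (328,200), the lever from (315,248) to the knob at (354,254), and the tape at (393,263). I'll fit the lid model to the masks next.

```bash
cat > fit.py <<'E'
from h import *
from scipy.optimize import minimize, differential_evolution
M={n:np.load(f"cover_{n}.npy") for n in("scene","top")}
def C2W(p,P):
    c,s=np.cos(p[2]),np.sin(p[2]); P=np.atleast_2d(P); return np.c_[p[0]+c*P[:,0]-s*P[:,1],p[1]+s*P[:,0]+c*P[:,1],P[:,2]]
def lid(a,P):  # cover local -> cleaner; positive lifts front (-x)
    P=np.atleast_2d(P); c,s=np.cos(a),np.sin(a)
    return np.c_[.122+c*P[:,0]+s*P[:,2],P[:,1],.155-s*P[:,0]+c*P[:,2]]
box=np.array([[x,y,z] for x in(-.249,0) for y in(-.15,.15) for z in(-.002,.011)])
def mask(n,uv):
    m=np.zeros((480*4,640*4),np.uint8); h=cv2.convexHull(((uv+.5)*4).astype(np.float32).reshape(-1,1,2)); cv2.fillConvexPoly(m,h.astype(np.int32),1)
    return cv2.resize(m.astype(np.float32),(640,480),interpolation=cv2.INTER_AREA)
def cost(p):
    W=C2W(p,lid(p[3],box)); return sum(np.abs(mask(n,proj(n,W))-M[n]).sum()/M[n].sum() for n in M)
if __name__=="__main__":
    r=differential_evolution(cost,[(.5,.9),(-.15,.15),(-.4,.4),(.25,.65)],seed=1,maxiter=60,popsize=10)
    r=minimize(cost,r.x,method="Nelder-Mead",options=dict(initial_simplex=r.x+np.vstack([np.zeros(4),np.diag([.004,.004,.02,.02])])))
    p=r.x; print("pose x y yaw lid",np.round(p,4),r.fun); np.save("p.npy",p)
    for n in M:
        im=cv2.imread(f"pics/{n}0.png"); k=5
        kb=manip.outline_of("knob",n)[0]; print(n,kb["location"])
        x0,y0=(200,165) if n=="scene" else (255,135)
        cr=cv2.resize(im[y0:y0+118,x0:x0+160],None,fx=k,fy=k,interpolation=cv2.INTER_CUBIC)
        d=lambda P,col:[cv2.circle(cr,tuple(int(v) for v in ((q-[x0,y0]+.5)*k)),3,col,-1) for q in proj(n,C2W(p,P))]
        d(lid(p[3],box),(0,0,255)); d([[-.13,-.16,.15],[-.13,.16,.15],[.13,.16,.15]],(0,255,0)); d([-.15,.05,.19],(255,0,255))
        for t in(-.3,-.2,-.1,-.05): d([-.15+.12*np.sin(t),.05-.12*np.cos(t),.21],(255,255,0))
        cv2.imwrite(f"pics/crop_{n}.png",cr)
E
python3 fit.py
```

```text
pose x y yaw lid [ 0.6863 -0.0299  0.0494  0.3664] 0.08587038936083716
scene [357.6, 218.6]
top [337.3, 253.2]
```

View pics/crop_scene.png

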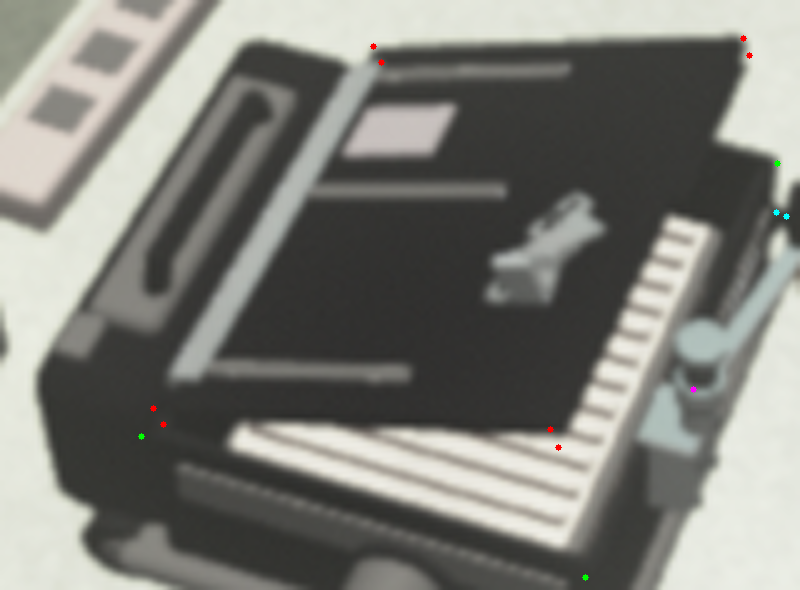

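View pics/crop_top.png

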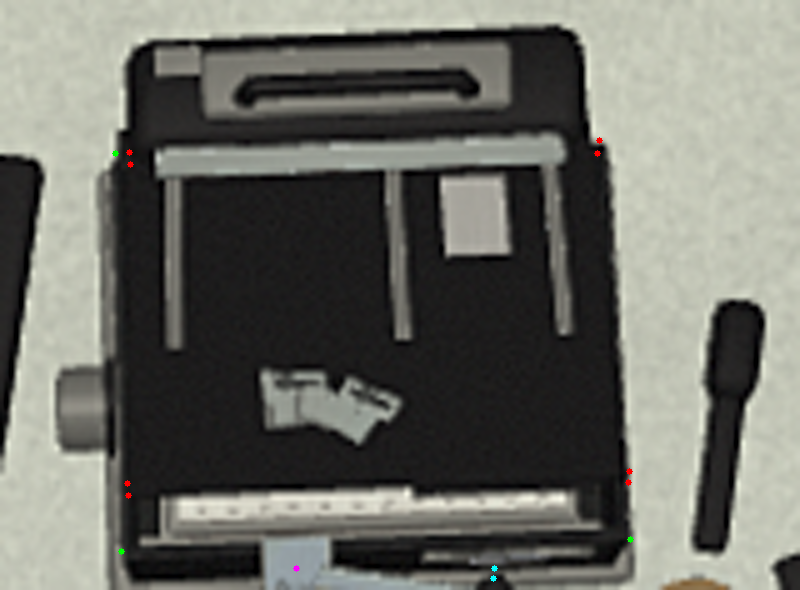

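The fit is good to about 2 cm: the lid corners agree in the top view, while the scene view looks about 4 px off. I'll zoom in on the front and handle to refine it.

```bash
cat > zoom.py <<'E'
from fit import *
p=np.load("p.npy"); out=[]
for n,x0,y0 in(("scene",312,195),("top",306,222)):
    k=8; im=cv2.imread(f"pics/{n}0.png")
    cr=cv2.resize(im[y0:y0+75,x0:x0+50],None,fx=k,fy=k,interpolation=cv2.INTER_CUBIC)
    for i in range(0,50,10): cv2.putText(cr,str(x0+i),(i*k,10),0,.35,(0,0,255)); cv2.line(cr,(int((i+.5)*k),0),(int((i+.5)*k),600),(0,0,255),1)
    for i in range(5,75,10): cv2.putText(cr,str(y0+i),(0,i*k),0,.35,(0,0,255)); cv2.line(cr,(0,int((i+.5)*k)),(400,int((i+.5)*k)),(0,0,255),1)
    out.append(cr)
    for q in("knob","handle"):
        m=np.load(f"{q}_{n}.npy"); b=cv2.minAreaRect(np.argwhere(m)[:,::-1].astype(np.float32)); print(n,q,np.round(cv2.boxPoints(b),1).tolist())
    print(n,"pred knob t=-.15",proj(n,C2W(p,[[-.15-.12*.149,.05-.12*.989,z] for z in(.19,.21,.23)])).round(1).tolist(),"pivot",proj(n,C2W(p,[[-.15,.05,.19]])).round(1))
cv2.imwrite("pics/zoom.png",np.hstack(out))
E
python3 zoom.py
```

```text
scene knob [[334.6000061035156, 244.6999969482422], [359.6000061035156, 198.1999969482422], [368.79998779296875, 203.10000610351562], [343.70001220703125, 249.60000610351562]]
scene handle [[332.8999938964844, 243.5], [359.79998779296875, 199.10000610351562], [368.6000061035156, 204.39999389648438], [341.70001220703125, 248.8000030517578]]
scene pred knob t=-.15 [[358.3, 213.3], [358.8, 208.5], [359.3, 203.7]] pivot [[338.2 242.3]]
top knob [[311.79998779296875, 255.60000610351562], [312.29998779296875, 247.5], [356.29998779296875, 250.10000610351562], [355.8999938964844, 258.20001220703125]]
top handle [[318.70001220703125, 255.0], [319.1000061035156, 248.6999969482422], [356.1000061035156, 251.10000610351562], [355.70001220703125, 257.3999938964844]]
top pred knob t=-.15 [[352.7, 253.0], [353.1, 252.0], [353.5, 251.0]] pivot [[313.9 248.2]]
```

View pics/zoom.png

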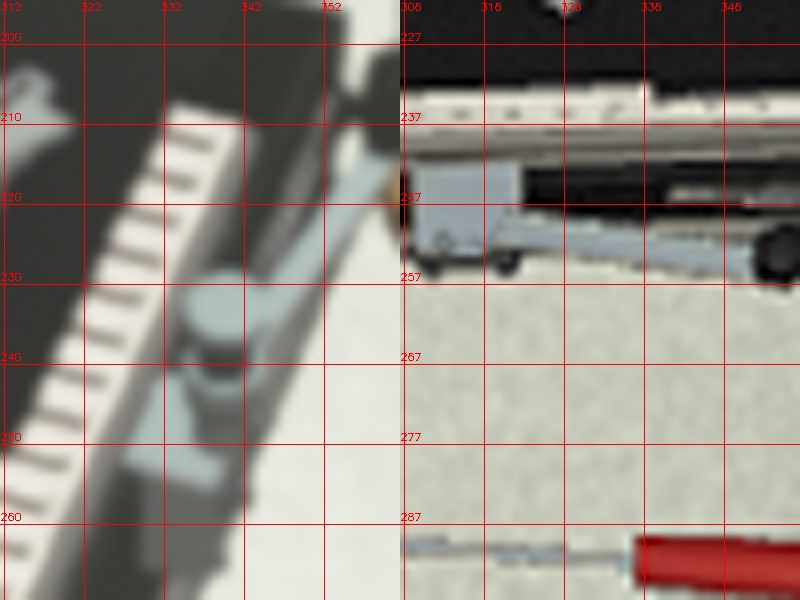

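```bash
cat > fit2.py <<'E'
from fit import *
from scipy.optimize import least_squares
L=[("scene",[-.249,-.15,.011],[348.1,172]),("scene",[-.249,.15,.011],[314.1,250.9]),("scene",[0,-.15,.011],[274.5,174.5]),
("top",[-.249,.15,.005],[280.5,232.5]),("top",[-.249,-.15,.005],[379.5,229.5]),("top",[0,-.15,.011],[374.5,163.5])]
def knob(p,z,r=.12): return C2W(p,[-.15+r*np.sin(p[4]),.05-r*np.cos(p[4]),z])
def res(p):
    e=[(proj(n,C2W(p,lid(p[3],P)))-uv)[0] for n,P,uv in L]
    e+=[(proj("scene",knob(p,.21))-[360,206.5])[0],(proj("top",knob(p,.215))-[354.3,253.5])[0]]
    e.append([(proj("top",knob(p,.19,.06))[0,1]-252.5),0]); return np.ravel(e)
if __name__=="__main__":
    s=least_squares(res,np.r_[np.load("p.npy")[:4],-.15],loss="soft_l1"); p=s.x; np.save("q.npy",p)
    print(p.round(4)); print(res(p).reshape(-1,2).round(1).tolist())
    for n,P in(("pivot",C2W(p,[-.15,.05,.19])),("knob",knob(p,.21)),("spot now",C2W(p,lid(p[3],[-.222,-.08,.011]))),("spot shut",C2W(p,[-.1,-.08,.166]))):print(n,P.round(4),to_tool(P).round(2))
E
python3 fit2.py
```

```text
[ 0.6821 -0.0299  0.0679  0.3692 -0.1557]
[[0.6, -0.3], [-1.8, -0.4], [-0.2, -0.0], [0.2, 1.9], [1.4, 0.7], [-0.9, -0.4], [0.4, 1.7], [-0.2, -0.5], [-0.5, 0.0]]
pivot [[0.529  0.0098 0.19  ]] [[ 48.65 -39.18   4.07]]
knob [[ 0.5185 -0.1097  0.21  ]] [[ 42.78 -28.71   2.07]]
spot now [[ 0.6066 -0.1152  0.2454]] [[ 50.59 -24.6   -1.47]]
spot shut [[ 0.5877 -0.1165  0.166 ]] [[ 48.82 -25.26   6.47]]
```

play_rows(
  offset=[
    [50.2, -25, -5.4],
    [50.2, -25, -5.4],
    [50.2, -25, -5.4],
    [50.2, -25, -5.4],
    [50.2, -25, -5.4],
  ],
  twist=[0, 0, 0, 0, 0],
  fingers=0,
  squeeze=10,
)

```text
time: 1.5
position: [0.4047, -0.353, 0.255]
tcp_rot: [0.978, 0.21, 0.0, 0.0]
wrist_force: [0.8, -0.1, 0.6]
grip_width: 0.0508
finger_force: 0.0
```

play_rows(
  offset=[
    [27.9, -13.9, -3],
    [27.9, -13.9, -3],
    [27.9, -13.9, -3],
    [27.9, -13.9, -3],
    [27.9, -13.9, -3],
  ],
  twist=[0, 0, 0, 0, 0],
)

```text
time: 2.0
position: [0.5624, -0.1602, 0.279]
tcp_rot: [0.978, 0.21, 0.0, 0.0]
wrist_force: [0.8, -1.2, 0.1]
grip_width: 0.0114
finger_force: 0.0
```

play_rows(
  offset=[
    [5.5, -2.8, -0.6],
    [5.5, -2.8, -0.6],
    [5.5, -2.8, -0.6],
    [5.5, -2.8, -0.6],
  ],
  twist=[-8, -16, -24, -32],
)

```text
time: 2.4
position: [0.6005, -0.1129, 0.2845]
tcp_rot: [0.88, 0.475, -0.0, -0.0]
wrist_force: [0.4, -0.6, 0.8]
grip_width: 0.0005
finger_force: 0.0
```

play_rows(
  offset=[
    [0, 0, 0],
    [0, 0, 0],
    [0, 0, 0],
    [0, 0, 0],
  ],
  twist=[-8, -16, -24, -29],
)

```text
time: 2.8
position: [0.6, -0.1139, 0.2845]
tcp_rot: [0.734, 0.679, 0.0, -0.0]
wrist_force: [-1.4, 1.1, 0.4]
grip_width: 0.0007
finger_force: 0.0
```

```bash
python3 - <<'E'
from fit2 import *
p=np.load("q.npy"); s=manip.get_state(); y=R.from_quat(s["tcp_rot"]).as_matrix()[:,1]
print(s["position"].round(4),"tool y ang",np.degrees(np.arctan2(y[1],y[0])),s["grip_width"],s["wrist_force"].round(2),s["joint_positions"].round(2))
for a in(p[3],.25,.12,0):
    P=C2W(p,lid(a,[-.222,-.08,.011]))+[0,0,.008]; print(round(a,2),P.round(3),to_tool(P,s).round(2))
E
```

```text
[ 0.6    -0.1139  0.2845] tool y ang -4.4804258145068925 0.000680113519618335 [-1.39  1.1   0.37] [-0.3   0.33  1.41  0.    1.4  -0.22]
0.37 [[ 0.607 -0.115  0.253]] [[-0.09  0.67  3.12]]
0.25 [[ 0.597 -0.116  0.229]] [[-0.22 -0.25  5.6 ]]
0.12 [[ 0.591 -0.116  0.2  ]] [[-0.32 -0.92  8.41]]
0 [[ 0.588 -0.117  0.174]] [[-0.36 -1.21 11.05]]
```

play_rows(
  offset=[
    [0, 0.4, 1],
    [0, 0.4, 2],
    [0, 0.3, 2.7],
    [0, 0.2, 3.2],
    [0, 0.1, 3.8],
  ],
  twist=[0, 0, 0, 0, 0],
)

```text
time: 3.3
position: [0.6008, -0.1139, 0.2459]
tcp_rot: [0.736, 0.677, -0.0, -0.0]
wrist_force: [0.7, -0.6, -0.1]
grip_width: 0.0002
finger_force: 0.1
```

play_rows(
  offset=[
    [0, -0.1, 0.6],
    [0, -0.3, 1.2],
    [-0.1, -0.4, 1.8],
    [-0.1, -0.5, 2.4],
    [-0.1, -0.6, 3.0],
  ],
  twist=[0, 0, 0, 0, 0],
)

```text
time: 3.8
position: [0.5949, -0.1145, 0.2161]
tcp_rot: [0.736, 0.677, 0.0, -0.0]
wrist_force: [-0.4, -0.0, 0.5]
grip_width: 0.0005
finger_force: 0.1
```

play_rows(
  offset=[
    [0, -0.1, 0.6],
    [0, -0.2, 1.2],
    [-0.1, -0.3, 1.8],
    [-0.1, -0.4, 2.4],
    [-0.1, -0.5, 2.8],
  ],
  twist=[0, 0, 0, 0, 0],
)

```text
time: 4.3
position: [0.5896, -0.115, 0.1879]
tcp_rot: [0.736, 0.677, -0.0, -0.0]
wrist_force: [-0.3, 0.9, 0.1]
grip_width: 0.0005
finger_force: 0.0
```

```bash
python3 - <<'E'
from h import *
a=snap("scene","s1.png")[150:300,190:390]; b=snap("top","t1.png")[125:275,230:430]
cv2.imwrite("pics/v1.png",np.vstack([cv2.resize(i[:,:,::-1],(400,300),interpolation=cv2.INTER_CUBIC) for i in(a,b)]))
E
```

```text
(no output)
```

View pics/v1.png

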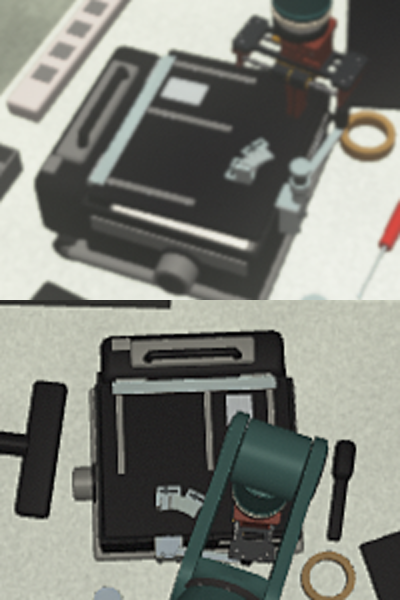

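The lid has followed the fingers nearly down (a thin white strip remains at (180,225)). I'll finish gently.

play_rows(
  offset=[
    [0, 0, 0.3],
    [0, 0, 0.6],
    [0, 0, 0.9],
    [0, 0, 1.1],
    [0, 0, 1.1],
  ],
  twist=[0, 0, 0, 0, 0],
)

```text
time: 4.9
position: [0.5897, -0.115, 0.1772]
tcp_rot: [0.736, 0.677, -0.0, -0.0]
wrist_force: [-0.7, -0.3, 1.1]
grip_width: 0.0005
finger_force: 0.0
```

play_rows(
  offset=[
    [0, 0, 0.1],
    [0, 0, 0.2],
    [0, 0, 0.2],
  ],
  twist=[0, 0, 0],
)

```text
time: 5.2
position: [0.5899, -0.115, 0.1755]
tcp_rot: [0.736, 0.677, -0.0, -0.0]
wrist_force: [-1.2, -0.7, -0.4]
grip_width: 0.0002
finger_force: 0.0
```

play_rows(
  offset=[
    [0, 0, 0.1],
    [0, 0, 0.2],
    [0, 0, 0.2],
  ],
  twist=[0, 0, 0],
)

```text
time: 5.5
position: [0.59, -0.1151, 0.1743]
tcp_rot: [0.736, 0.677, 0.0, 0.0]
wrist_force: [-1.7, -0.3, 5.5]
grip_width: 0.0006
finger_force: 2.6
```

play_rows(
  offset=[
    [0, 0, 0.1],
    [0, 0, 0.2],
    [0, 0, 0.2],
  ],
  twist=[0, 0, 0],
)

```text
time: 5.8
position: [0.5901, -0.1151, 0.1741]
tcp_rot: [0.736, 0.677, 0.0, 0.001]
wrist_force: [-4.9, 1.3, 17.3]
grip_width: 0.0002
finger_force: 8.8
```

play_rows(
  offset=[
    [0, 0, -1],
    [0, 0, -5],
    [0, 0, -9],
    [-0.1, -4, -9],
    [-0.1, -7.2, -9],
  ],
  twist=[0, 0, 0, 0, 0],
  fingers=0.6,
)

```text
time: 6.3
position: [0.5183, -0.1104, 0.2632]
tcp_rot: [0.736, 0.677, 0.001, 0.001]
wrist_force: [0.3, -0.4, -0.8]
grip_width: 0.037
finger_force: 0.0
```

play_rows(
  offset=[
    [0, 0, 0],
    [0, 0, 0],
  ],
  twist=[0, 0],
)

```text
time: 6.5
position: [0.5181, -0.1101, 0.262]
tcp_rot: [0.736, 0.677, 0.0, 0.0]
wrist_force: [-0.2, -1.0, 0.4]
grip_width: 0.0517
finger_force: 0.0
```

```bash
python3 - <<'E'
from fit2 import *
p=np.load("q.npy"); s=manip.get_state(); y=R.from_quat(s["tcp_rot"]).as_matrix()[:,1]
print(s["position"].round(4),np.degrees(np.arctan2(y[1],y[0])),s["grip_width"],s["wrist_force"].round(2)); print(to_tool(knob(p,.213),s).round(2))
sc=snap("scene","s2.png");tp=snap("top","t2.png")
for n in("scene","top"):
    for q in("knob","cover"):
        for r in manip.outline_of(q,n)[:1]:
            m=r["pixels"];ys,xs=np.where(m);print(n,q,r["confidence"],r["location"],m.sum(),xs.min(),xs.max(),ys.min(),ys.max())
a=sc[160:270,200:370][:,:,::-1]; b=tp[135:265,265:395][:,:,::-1]
a=cv2.resize(a,(800,518)[:2],interpolation=cv2.INTER_CUBIC)
for i in range(0,170,10): cv2.putText(a,str(200+i),(int(i*4.706),8),0,.3,(0,0,255)); cv2.line(a,(int((i+.5)*4.706),0),(int((i+.5)*4.706),518),(0,0,255),1)
for i in range(0,110,10): cv2.putText(a,str(160+i),(0,int(i*4.706)),0,.3,(0,0,255)); cv2.line(a,(0,int((i+.5)*4.706)),(800,int((i+.5)*4.706)),(0,0,255),1)
cv2.imwrite("pics/v2.png",a)
for nm,P in(("foot",[75,1]),):pass
for t in(-.156,.5,1,1.2,1.57,1.8): print(t,proj("scene",C2W(p,[-.15+.075*np.sin(t),.05-.075*np.cos(t),.17])).round(1))
print("lid corners",proj("scene",C2W(p,lid(0,[[-.249,-.15,.011],[-.249,.15,.011],[0,.15,.011],[0,-.15,.011]]))).round(1).tolist())
E
```

```text
[ 0.5181 -0.1101  0.262 ] -4.79752185764807 0.0516979661616708 [-0.23 -0.98  0.38]
[[0.04 0.04 4.9 ]]
scene knob 0.82 [358.0, 218.5] 256 336 364 201 246
scene cover 0.8 [296.2, 221.5] 7443 234 353 175 273
top knob 0.49 [283.5, 277.9] 172 277 291 270 284
top cover 0.78 [317.7, 196.2] 6028 279 375 164 245
-0.156 [[352.4 228.3]]
0.5 [[335.2 225.9]]
1 [[323.1 229.9]]
1.2 [[319.2 232.7]]
1.57 [[314.1 239.4]]
1.8 [[312.6 244.1]]
lid corners [[354.0, 195.2], [319.7, 273.4], [233.4, 247.8], [275.5, 174.6]]
```

View pics/v2.png

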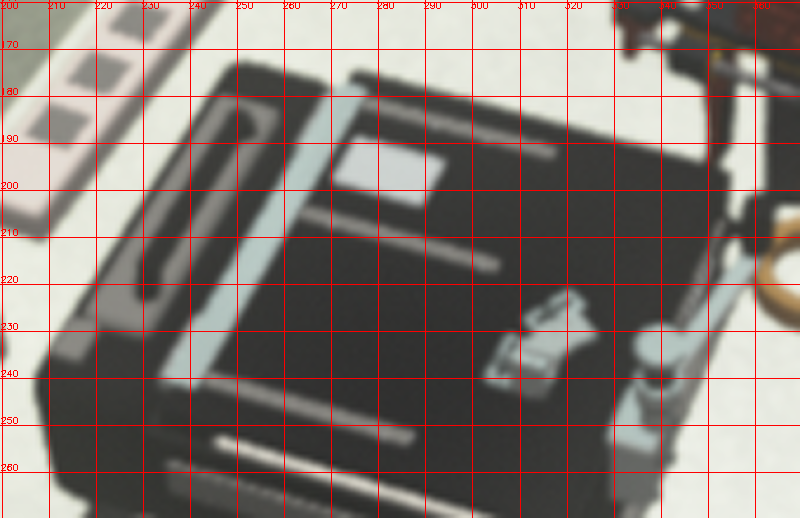

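The lid is shut, with its front edge running (353,196) to (320,273) as predicted. The cam lies from (325,230) to (305,240), so the notch should be near turn 1.55. I'll cage the knob.

play_rows(
  offset=[
    [0, 0, 1.5],
    [0, 0, 3],
    [0, 0, 4],
    [0, 0, 4.9],
    [0, 0, 4.9],
  ],
  twist=[0, 0, 0, 0, 0],
)

```text
time: 7.3
position: [0.5175, -0.1098, 0.2113]
tcp_rot: [0.736, 0.677, -0.001, -0.001]
wrist_force: [-0.1, 0.2, 0.6]
grip_width: 0.0528
finger_force: 0.0
```

play_rows(
  offset=[
    [0, 0, 0],
    [0, 0, 0],
    [0, 0, 0],
    [0, 0, 0],
    [0, 0, 0],
  ],
  twist=[0, 0, 0, 0, 0],
  fingers=0.35,
  squeeze=3,
)

```text
time: 7.8
position: [0.5182, -0.1101, 0.2129]
tcp_rot: [0.736, 0.677, 0.0, 0.0]
wrist_force: [-0.1, 0.0, 0.0]
grip_width: 0.0304
finger_force: 0.0
```

```bash
cat > plan.py <<'E'
from fit2 import *
# rows: calls of steps in turn (deg), offsets from call start pose on the knob circle
p=np.load("q.npy"); s=manip.get_state(); y=R.from_quat(s["tcp_rot"]).as_matrix()[:,1]
print(s["position"].round(4),np.degrees(np.arctan2(y[1],y[0])).round(2),s["grip_width"].round(4),s["wrist_force"].round(2),to_tool(knob(p,.213),s).round(2), s["finger_force"])
r=12
for st in(2,3,5,8):
    a=np.radians(st*np.arange(1,6)); # frame: tool x = toward post (inward)?; tool y = tangent
    print(st,[[round(r*(1-np.cos(t)),2),round(r*np.sin(t),2),0] for t in a],"twist",[-st*i for i in range(1,6)])
E
python3 plan.py
```

```text
Traceback (most recent call last):
  File "plan.py", line 4, in <module>
    print(s["position"].round(4),np.degrees(np.arctan2(y[1],y[0])).round(2),s["grip_width"].round(4),s["wrist_force"].round(2),to_tool(knob(p,.213),s).round(2), s["finger_force"])
                                                                            ^^^^^^^^^^^^^^^^^^^^^
AttributeError: 'float' object has no attribute 'round'
```

play_rows(
  offset=[
    [0.03, 0.84, 0],
    [0.12, 1.67, 0],
    [0.26, 2.49, 0],
    [0.46, 3.31, 0],
    [0.72, 4.1, 0],
  ],
  twist=[-4, -8, -12, -16, -20],
)

```text
time: 8.3
position: [0.5598, -0.1065, 0.2126]
tcp_rot: [0.606, 0.795, -0.0, 0.0]
wrist_force: [1.1, -0.8, 1.0]
grip_width: 0.0309
finger_force: 0.3
```

play_rows(
  offset=[
    [0.03, 0.84, 0],
    [0.12, 1.67, 0],
    [0.26, 2.49, 0],
    [0.46, 3.31, 0],
    [0.72, 4.1, 0],
  ],
  twist=[-4, -8, -12, -16, -20],
)

```text
time: 8.8
position: [0.5975, -0.0887, 0.2126]
tcp_rot: [0.459, 0.889, -0.0, 0.0]
wrist_force: [0.6, -0.2, -0.1]
grip_width: 0.0308
finger_force: 0.3
```

```bash
cat > plan.py <<'E'
from fit2 import *
p=np.load("q.npy"); s=manip.get_state(); y=R.from_quat(s["tcp_rot"]).as_matrix()[:,1]
c=C2W(p,[-.15,.05,.19])[0]; d=s["position"]-c; ang=np.degrees(np.arctan2(d[1],d[0])+np.pi/2-p[2])
print(s["position"].round(4),"r",np.hypot(*d[:2]).round(4),"turn deg",ang.round(1),"tool y turn",(np.degrees(np.arctan2(y[1],y[0])-p[2])).round(1),s["grip_width"],s["wrist_force"].round(2),s["finger_force"],s["joint_positions"].round(2))
for n in("scene","top"):
    manip.get_image(n)
    for q in ("knob",):
        for r in manip.outline_of(q,n)[:1]:
            m=r["pixels"];ys,xs=np.where(m);print(n,q,r["confidence"],r["location"],m.sum(),xs.min(),xs.max(),ys.min(),ys.max())
    P=[-.15+.12*np.sin(np.radians(ang)),.05-.12*np.cos(np.radians(ang)),.21]
    print(n,"pred knob",proj(n,C2W(p,P)).round(1))
E
python3 plan.py
```

```text
[ 0.5975 -0.0887  0.2126] r 0.1199 turn deg 30.9 tool y turn 31.5 0.030843307560390606 [ 0.65 -0.19 -0.07] 0.2621294651180506 [-0.26  0.38  1.52 -0.    1.24 -0.88]
scene knob 0.62 [336.4, 213.1] 235 330 344 196 245
scene pred knob [[331.2 204.7]]
top pred knob [[347.5 227.5]]
```

play_rows(
  offset=[
    [0.01, 0.42, 0],
    [0.03, 0.84, 0],
    [0.07, 1.25, 0],
    [0.12, 1.67, 0],
    [0.18, 2.08, 0],
  ],
  twist=[-2, -4, -6, -8, -10],
)

```text
time: 9.5
position: [0.6135, -0.0749, 0.2126]
tcp_rot: [0.38, 0.925, 0.0, 0.0]
wrist_force: [1.0, 0.1, 0.3]
grip_width: 0.031
finger_force: 0.2
```

play_rows(
  offset=[
    [0.01, 0.42, 0],
    [0.03, 0.84, 0],
    [0.07, 1.25, 0],
    [0.12, 1.67, 0],
    [0.18, 2.08, 0],
  ],
  twist=[-2, -4, -6, -8, -10],
)

```text
time: 10.0
position: [0.6267, -0.0588, 0.2126]
tcp_rot: [0.297, 0.955, 0.0, -0.0]
wrist_force: [0.1, -0.5, -0.2]
grip_width: 0.0308
finger_force: 0.2
```

play_rows(
  offset=[
    [0.01, 0.42, 0],
    [0.03, 0.84, 0],
    [0.07, 1.25, 0],
    [0.12, 1.67, 0],
    [0.18, 2.08, 0],
  ],
  twist=[-2, -4, -6, -8, -10],
)

```text
time: 10.5
position: [0.6356, -0.0417, 0.2127]
tcp_rot: [0.213, 0.977, -0.001, -0.001]
wrist_force: [-5.4, -3.9, 3.4]
grip_width: 0.0459
finger_force: 3.0
```

The weak squeeze let the finger yield. I'll hold this opening with a stiffer setting and carry on slowly.

play_rows(
  offset=[
    [0, 0, 0],
    [0, 0.21, 0],
    [0.01, 0.42, 0],
    [0.02, 0.63, 0],
    [0.03, 0.84, 0],
  ],
  twist=[0, -1, -2, -3, -4],
  fingers=0.52,
  squeeze=25,
)

```text
time: 11.0
position: [0.639, -0.0351, 0.2129]
tcp_rot: [0.18, 0.984, -0.002, -0.001]
wrist_force: [-6.0, -9.2, 5.9]
grip_width: 0.046
finger_force: 5.3
```

play_rows(
  offset=[
    [0, 0.21, 0],
    [0.01, 0.42, 0],
    [0.02, 0.63, 0],
    [0.03, 0.84, 0],
    [0.05, 1.05, 0],
  ],
  twist=[-1, -2, -3, -4, -5],
)

```text
time: 11.5
position: [0.643, -0.0261, 0.2139]
tcp_rot: [0.137, 0.991, -0.003, 0.0]
wrist_force: [-4.8, -8.8, 9.2]
grip_width: 0.0456
finger_force: 4.7
```

```bash
python3 plan.py
```

```text
[ 0.643  -0.0261  0.2139] r 0.1195 turn deg 68.6 tool y turn 70.4 0.04557804511300992 [-4.83 -8.84  9.16] 4.709157943725586 [-0.14  0.44  1.43 -0.01  1.28 -1.44]
scene knob 0.64 [320.4, 226.8] 313 307 344 205 246
scene pred knob [[307. 215.]]
top knob 0.56 [324.0, 229.7] 105 318 330 218 240
top pred knob [[327.4 212.4]]
```

Upward friction is building on the finger, so I'll let the tool rise with the knob.

play_rows(
  offset=[
    [0, 0, -0.2],
    [0, 0, -0.4],
    [0, 0.21, -0.5],
    [0.01, 0.42, -0.6],
    [0.02, 0.63, -0.7],
  ],
  twist=[0, 0, -1, -2, -3],
)

```text
time: 12.2
position: [0.6445, -0.0179, 0.2186]
tcp_rot: [0.111, 0.994, -0.001, -0.001]
wrist_force: [-0.5, -5.9, -4.8]
grip_width: 0.0456
finger_force: 2.7
```

play_rows(
  offset=[
    [0, 0.21, 0],
    [0.01, 0.42, -0.1],
    [0.02, 0.63, -0.1],
    [0.03, 0.84, -0.2],
    [0.05, 1.05, -0.2],
  ],
  twist=[-1, -2, -3, -4, -5],
)

```text
time: 12.7
position: [0.6466, -0.0076, 0.2208]
tcp_rot: [0.067, 0.998, -0.001, -0.0]
wrist_force: [-0.4, -6.4, -2.3]
grip_width: 0.0455
finger_force: 3.2
```

play_rows(
  offset=[
    [0, 0.21, 0],
    [0.01, 0.42, -0.1],
    [0.02, 0.63, -0.1],
    [0.03, 0.84, -0.2],
    [0.05, 1.05, -0.2],
  ],
  twist=[-1, -2, -3, -4, -5],
)

```text
time: 13.2
position: [0.6478, 0.0026, 0.223]
tcp_rot: [0.024, 1.0, -0.001, -0.0]
wrist_force: [0.4, -7.3, -2.4]
grip_width: 0.0454
finger_force: 3.5
```

play_rows(
  offset=[
    [0, 0.21, 0],
    [0.01, 0.42, -0.1],
    [0.02, 0.63, -0.1],
    [0.03, 0.84, -0.1],
  ],
  twist=[-1, -2, -3, -4],
)

```text
time: 13.6
position: [0.6483, 0.0108, 0.2242]
tcp_rot: [-0.011, 1.0, -0.001, 0.0]
wrist_force: [0.5, -8.1, -1.5]
grip_width: 0.0456
finger_force: 4.1
```

```bash
python3 plan.py
```

```text
[0.6483 0.0108 0.2242] r 0.1192 turn deg 86.6 tool y turn 87.4 0.045590323808667135 [ 0.47 -8.06 -1.53] 4.148354083299637 [-0.09  0.43  1.41 -0.    1.3  -1.68]
scene knob 0.53 [319.0, 232.8] 274 301 344 218 244
scene pred knob [[299.5 223.8]]
top knob 0.61 [318.2, 227.5] 68 315 320 215 238
top pred knob [[315.4 210.3]]
```

play_rows(
  offset=[
    [0, 0.21, 0],
    [0.01, 0.42, 0],
    [0.02, 0.63, 0],
  ],
  twist=[-1, -2, -3],
)

```text
time: 14.1
position: [0.6484, 0.0169, 0.2249]
tcp_rot: [-0.037, 0.999, -0.001, 0.001]
wrist_force: [0.4, -5.9, 0.3]
grip_width: 0.046
finger_force: 3.1
```

play_rows(
  offset=[
    [0, 0.21, 0],
    [0.01, 0.42, 0],
    [0.02, 0.63, 0],
  ],
  twist=[-1, -2, -3],
)

```text
time: 14.4
position: [0.6477, 0.0249, 0.2248]
tcp_rot: [-0.064, 0.998, 0.0, 0.001]
wrist_force: [0.9, -1.3, -1.1]
grip_width: 0.0459
finger_force: 0.8
```

play_rows(
  offset=[
    [0, 0.1, 0],
    [0, 0.2, 0],
    [0, 0.2, 0],
  ],
  twist=[0, -1, -1],
)

```text
time: 14.7
position: [0.6463, 0.0274, 0.2245]
tcp_rot: [-0.072, 0.997, 0.0, -0.0]
wrist_force: [-0.6, -0.4, 0.3]
grip_width: 0.0457
finger_force: 0.0
```

play_rows(
  offset=[
    [0, 0.1, 0],
    [0, 0.2, 0],
    [0, 0.2, 0],
  ],
  twist=[0, -1, -1],
)

```text
time: 15.0
position: [0.6462, 0.0289, 0.2246]
tcp_rot: [-0.081, 0.997, 0.0, -0.0]
wrist_force: [0.2, -0.1, 0.1]
grip_width: 0.0457
finger_force: 0.0
```

```bash
python3 plan.py
```

```text
[0.6462 0.0289 0.2246] r 0.1187 turn deg 95.3 tool y turn 95.4 0.04566694951843251 [ 0.16 -0.15  0.14] 0.0 [-0.06  0.43  1.41  0.    1.3  -1.79]
scene knob 0.52 [322.5, 238.9] 182 301 343 230 245
scene pred knob [[297.2 228.7]]
top knob 0.57 [310.9, 228.3] 116 310 315 215 240
top pred knob [[309.4 210.7]]
```

play_rows(
  offset=[
    [0, 0.2, 0.3],
    [0.01, 0.4, 0.6],
    [0.02, 0.5, 0.6],
  ],
  twist=[-1, -2, -2],
)

```text
time: 15.5
position: [0.6448, 0.0338, 0.2179]
tcp_rot: [-0.098, 0.995, 0.0, -0.001]
wrist_force: [0.2, -0.2, 0.3]
grip_width: 0.0457
finger_force: 0.0
```

play_rows(
  offset=[
    [0, 0.1, 0],
    [0.0, 0.2, 0],
    [0, 0.3, 0],
  ],
  twist=[0, -1, -1],
)

```text
time: 15.8
position: [0.6444, 0.0353, 0.2183]
tcp_rot: [-0.107, 0.994, -0.001, -0.001]
wrist_force: [-0.7, -7.2, -2.6]
grip_width: 0.0458
finger_force: 3.3
```

play_rows(
  offset=[
    [0, 0.1, 0],
    [0.0, 0.2, 0],
    [0, 0.2, 0],
  ],
  twist=[0, -1, -1],
)

```text
time: 16.1
position: [0.644, 0.0355, 0.2183]
tcp_rot: [-0.115, 0.993, -0.002, -0.001]
wrist_force: [0.4, -10.0, -2.3]
grip_width: 0.0457
finger_force: 4.9
```

The handle is against the end stop, since the force rises with no travel. I'll back off and lift clear.

play_rows(
  offset=[
    [0, -0.4, 0],
    [0, -0.9, 0],
    [0, -0.9, 0],
    [0, -0.9, -1],
    [0, -0.9, -3],
  ],
  twist=[0, 0, 0, 0, 0],
)

```text
time: 16.6
position: [0.6453, 0.0302, 0.248]
tcp_rot: [-0.115, 0.993, 0.001, -0.001]
wrist_force: [-0.9, -0.3, -0.8]
grip_width: 0.0455
finger_force: 0.0
```

play_rows(
  offset=[
    [0, 0, -4],
    [0, 0, -8],
    [0, 4, -10],
    [0, 9, -12],
    [0, 14, -14],
  ],
  twist=[0, 0, 0, 0, 0],
)

```text
time: 17.1
position: [0.6156, 0.1605, 0.3879]
tcp_rot: [-0.115, 0.993, 0.0, 0.001]
wrist_force: [0.7, -0.7, 0.2]
grip_width: 0.0458
finger_force: 0.0
```

```bash
python3 plan.py; python3 - <<'E'
from fit2 import *
p=np.load("q.npy")
sc=snap("scene","s3.png");tp=snap("top","t3.png")
a=cv2.resize(sc[195:270,275:355][:,:,::-1],(640,600),interpolation=cv2.INTER_CUBIC)
for i in range(0,80,10): cv2.putText(a,str(275+i),(i*8,8),0,.35,(0,0,255)); 
for i in range(5,75,10): cv2.putText(a,str(195+i),(0,i*8),0,.35,(0,0,255))
for z in(.21,.2125,.22):
    t=1.62;uv=proj("scene",C2W(p,[-.15+.12*np.sin(t),.05-.12*np.cos(t),z]))[0];print(z,uv)
cv2.imwrite("pics/v3.png",a)
E
```

```text
[0.6156 0.1605 0.3879] r 0.1738 turn deg 146.2 tool y turn 99.3 0.045755459977436144 [ 0.74 -0.74  0.18] 0.0 [ 0.15  0.32  1.19  0.    1.63 -1.65]
scene knob 0.68 [307.0, 233.6] 292 294 343 218 245
scene pred knob [[304.  258.7]]
top knob 0.63 [309.9, 224.0] 188 308 315 206 254
top pred knob [[281.2 228.7]]
0.21 [297.79132179 227.23886672]
0.2125 [297.77359537 226.64161862]
0.22 [297.72014878 224.84086667]
```

View pics/v3.png

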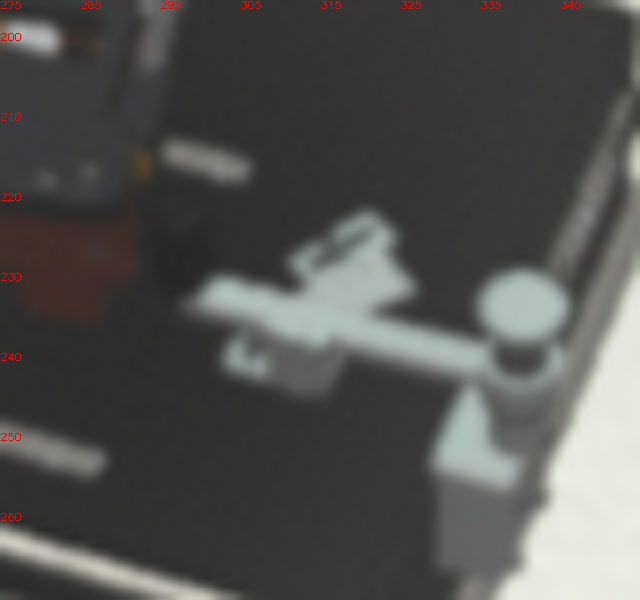

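The picture shows the lever lying in the notch against the end-stop block at (308,240). The knob is near (297,227), which matches notch height at turn 1.62. The lid is flat and the gripper is clear, so I'm handing in.

```bash
python3 -c "
from bench import manip; print(manip.close_job())"
```

```text
the job is handed in; nothing more can be done
None
```

I shut the lid with a press of about 17 N, swung the handle over the cam into the notch against its end stop, then moved the arm clear and handed the job in at about 17 s; the hand-in returned no verdict.

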